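Isolate the bottle shaker, load a bottle, power it again

TASK

Turn the red handle of the yellow-faced power isolator to off (in line with the black mark), so that the bottle shaker is safe to load. Then stand the amber bottle with the orange cap upright in the shaker's empty cell, on the blue pad, let go of it, and turn the handle back to on (in line with the green mark). Do not tip the bottle over, and leave the other bottles and the things on the bench where they are.

Things in the scene. Friction and masses are not known exactly. Their poses are not given: they have to be found in the camera images.
- isolator: Power isolator fixed on the bench: grey box 130 x 130 mm with a yellow face on top, 75 mm above the bench. Origin: centre of its underside; z up. The handle turns about the box's vertical centre line. A green mark lies at the +x edge of the face (on), a black mark at the +y edge (off). Position and yaw vary.
- handle (a joint): Angle of the red rotary handle, rad: 0 = on (bar points along the isolator's +x, over the green mark), 1.571 = off (along its +y, over the black mark); on to off is counter-clockwise from above. Hard stops at both ends; an over-centre spring holds it at either end and throws it over past the middle; leaving an end takes about 6 N at 65 mm from the axis. Starts at on.
- handle_end (a point): Middle of the outer end face of the handle bar, 90 mm from the axis and 102 mm above the bench. The handle is a one-sided bar 22 mm wide, its underside at 87 mm and its top at 117 mm above the bench, with a round hub of 24 mm radius on the vertical axis.
- shaker: Bottle shaker fixed on the bench: white casing 200 (x) x 280 (y) x 70 mm high, on it an open aluminium carrier 76 x 218 mm with three cells in a row along y (centres at y = -71, 0, +71 mm), each 66 x 66 mm inside, walls 5 mm. Cell floor 90 mm, rim 130 mm above the bench. Origin: centre of its underside, z up. Position and yaw vary.
- pad: Blue square pad, 56 x 56 mm and 3 mm thick, fixed on the floor of the one empty cell and centred in it; which cell varies. Origin: centre of its underside, 90 mm above the bench; z up, same yaw as the shaker.
- bottle: The bottle to load: amber glass bottle with a paper label and an orange cap, standing on the bench. Body 50 mm in diameter up to 94 mm, then a shoulder and a cap 34 mm in diameter from 102 to 120 mm (total height 120 mm); about 0.2 kg. Origin: centre of its underside, z up.
- loaded_a: Amber glass bottle with a black cap standing in one of the carrier's cells (which cells varies), same form and size as bottle. Origin: centre of its underside, z up. Leave it in its cell.
- loaded_b: Amber glass bottle with a black cap standing in one of the carrier's cells (which cells varies), same form and size as bottle. Origin: centre of its underside, z up. Leave it in its cell.
- wash_bottle: Bystander: white wash bottle with a red top, 68 mm in diameter, 180 mm high with its spout. Origin: centre of its underside, z up.
- carton: Bystander: white reagent carton with a blue band, 75 x 60 x 50 mm high. Origin: centre of its underside, z up.
Things that resemble listed ones, but are neither listed nor needed, are in the scene too. Several things have the shape of the isolator; the one meant has the colours described above. What is shaped like the bottle but purple is not meant.

How it is judged:
By the outcome, as a careful person would: the job done as asked, in the order asked, and still so for the second after the job is handed in, with the robot touching nothing.
It also fails if it takes over 61 s, if anything falls off the work surface, if the arm or the gripper's body presses on something with over 40 N, if the wrist force passes 120 N, or if a joint passes its speed limit or range.

ROBOT

A 7-joint arm with a two-finger parallel gripper is mounted at the origin on the work surface. World frame = base frame: x ahead of the robot, y to its left, z up, the work surface at z = 0. Lengths are in m, angles in rad, forces in N, time in s.
With the tool pointing down it reaches from about 0.4 to 0.85 m from the base axis. Payload 4.5 kg.
Tool frame: the origin (TCP) lies on the mounting face of the last link; the fingertips stand 173 mm ahead of it and the grasp point (between the pads) lies 155 mm ahead of it (manip.finger_overhang is the distance from the TCP to the fingertips, in m); z points along the fingers, y is the line along which they close (so a half turn about z gives the same grasp; the last joint's range is limited). The gripper opens to 85 mm and grips with 20 to 120 N. Pads are 22 mm wide; open, the fingers measure 114 mm over their backs; the gripper's body (76 mm by 85 mm) begins 54 mm behind the grasp point. The pads swing forward as they close: fully open they stand 13 mm farther back than shut.
Start: joints at [-1.168, 0.689, -0.195, 1.565, 0.157, 0.902, -0.215], TCP at [0.225, 0.583, 0.405] pointing down, gripper open.
Joint ranges: [-3.01, 3.01], [-0.46, 2.08], [-1.47, 1.51], [0.13, 2.56], [-1, 4.14], [0.04, 2.09], [-2.66, 2.66]. Speed limits (rad/s): [2.57, 2.57, 3.14, 3.14, 3.14, 3.14, 3.14].

INTERFACE

Orientations are given as a rotation vector (axis times angle).
In Python, from rig import readout, eyes, manip gives the robot as it stands.
- The arm moves only by the tool arm_command, never from a script. Its argument "steps" is a list of rows, each a list of 2 entries, a list of its own where there are three numbers: the shift along the tool's x, y, z in m, then the turn, a rotation vector about the tool's x, y, z in degrees. In form: [[[tx, ty, tz], [rx, ry, rz]], ...]. A call has 1 to 8 rows; each row shifts and turns the commanded pose from where the row before left it, along the tool's axes as they then stand; what a row does not reach is not made up. A row lasts 1/8 s, in which the tool goes at most 62.5 mm and 10.7 degrees, less where a joint would pass 70% of its speed; a pose out of reach is approached as far as the arm can. A call with a gripper value outside its range is refused whole. "grip" is the finger opening in m, from 0 to 0.0854, set as the call begins (left out, the last holds). The fingers move at their own pace and stop on an object; "newtons" is the grip in N (left out, the last holds). Time passes only in rows, so rows that do not move let the fingers close. It gives the time, the measured TCP pose, the force, the opening and the grip force at its end, in the units of the state.
- readout.sense(): the state, without advancing time (a new reading comes with each control period).
- eyes.snapshot(name): name is "side" or "top"; returns the picture (420x560x3 uint8, red, green, blue); there is no depth.
- eyes.camera_info(name): a dict with "fx", "fy", "cx", "cy" (pixels), "dist" ([k1, k2, p1, p2, k3] as OpenCV has them; the pictures are not rectified), "rvec" (rotation vector, rad) and "tvec" (3), from world to camera coordinates, as OpenCV has them. Camera axes: x right, y down, z forward; pixel columns grow to the right and rows downward; lengths in m; the calibration is good to about 2 mm. A picture is of the moment at which its call begins. camera_info takes no time and is no camera call.
- manip.job_done(): hands the job in; it is judged then, once.
The state is a dict: "time_s": time; "joints": joint angles; "joint_velocities": joint speeds; "effort": joint torques, N m; "tool_pos": TCP position; "ee_rot": TCP orientation; "force": force on the tool from outside, world axes, zero at the start; "moment": the same for the moment, N m; "gripper_width": opening from 0.0 (shut) to 1.0 (fully open); "grip_force": force on a finger pad.
Only numpy, scipy, OpenCV 4.12 (cv2) and the standard library are available. Lean on these libraries where they do the work, as an engineer would, in place of code of your own. Each camera call takes 0.05 s, during which the arm holds its last target. There are 200 camera calls.

## Working session

There is one attempt and no reset: what is moved stays moved. The work goes in short steps, Python scripts to look and compute and a tool call to move; the robot and the scene stay as the last step left them, time stands still between calls to the robot, and variables do not carry over. Pictures are saved under pics/ and viewed, at most 10 in all, crops included, and the job is handed in when it is done.

Besides the shell and the picture viewer there is one more tool, called as name(argument=value, ...), one argument or row to a line, values as JSON. arm_command: Moves the arm, as the interface text tells. Its arguments: {"type":"object","properties":{"steps":{"type":"array"},"grip":{"type":"number"},"newtons":{"type":"number"}},"required":["steps"]}

```bash
mkdir -p pics; ls; cat > h.py <<'E'
import numpy as np,cv2
from rig import readout,eyes,manip
def cam(n):
    c=eyes.camera_info(n);K=np.array([[c['fx'],0,c['cx']],[0,c['fy'],c['cy']],[0,0,1.]])
    return K,np.array(c['dist'],float),np.array(c['rvec'],float),np.array(c['tvec'],float)
def ray(n,uv):
    K,d,r,t=cam(n);p=cv2.undistortPoints(np.array(uv,float).reshape(-1,1,2),K,d).reshape(-1,2)
    R=cv2.Rodrigues(r)[0];return -R.T@t,np.c_[p,np.ones(len(p))]@R
def onplane(n,uv,z):
    o,d=ray(n,uv);return o+d*((z-o[2])/d[:,2])[:,None]
def proj(n,P):
    K,d,r,t=cam(n);return cv2.projectPoints(np.array(P,float).reshape(-1,1,3),r,t,K,d)[0].reshape(-1,2)
def snap(n,f=None):
    im=eyes.snapshot(n)
    if f: cv2.imwrite(f'pics/{f}.png',cv2.cvtColor(im,cv2.COLOR_RGB2BGR))
    return im
E
python3 - <<'E'
from h import *
for n in('top','side'):
    snap(n,n+'0'); o,_=ray(n,[[280,210]]);print(n,o,cam(n)[0][0,0])
s=readout.sense();print(s['time_s'],s['tool_pos'],s['ee_rot'],s['force'])
print(cv2.Rodrigues(np.array(s['ee_rot']))[0].round(3))
E
```

```text
pics
top [ 0.51746108 -0.05843194  1.04091569] 429.42667801090204
side [ 0.16236398 -0.68246287  0.96863048] 418.81237730214855
0.1 [0.22520762 0.5826908  0.40393314] [-5.75840651e-01 -3.08814674e+00  2.71619506e-03] [-0.47524389 -0.56727379 -0.17003012]
[[-0.933  0.36  -0.001]
 [ 0.36   0.933 -0.002]
 [-0.    -0.002 -1.   ]]
```

View pics/top0.png

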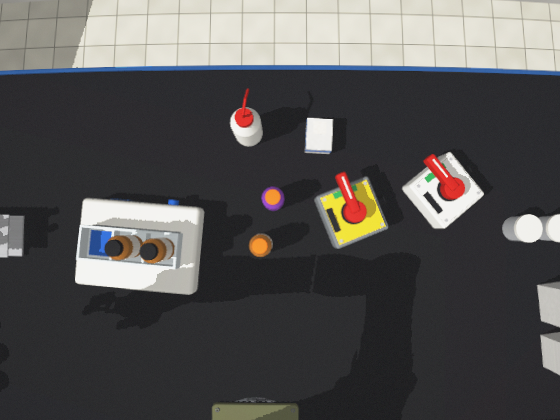

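View pics/side0.png

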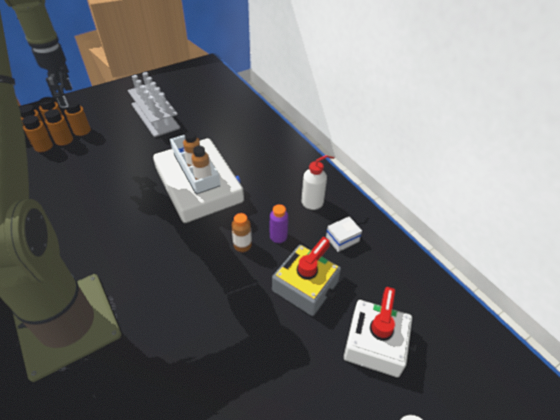

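Seen in the top view: the candidate isolators are yellow-faced at (352,212) and white-faced at (443,190), so I choose yellow. The candidate bottles are amber with an orange cap at (260,245), purple with an orange cap at (272,198), and black caps at (118,248) and (153,250), so I choose (260,245). The empty cell with the blue pad is at (98,243).

```bash
python3 - <<'E'
from h import *
bgr=cv2.imread('pics/top0.png');hsv=cv2.cvtColor(bgr,cv2.COLOR_BGR2HSV)
def m(lo,hi,roi):
    k=cv2.inRange(hsv,lo,hi);z=np.zeros_like(k);a,b,c,d=roi;z[b:d,a:c]=k[b:d,a:c];return z
def pts(k): y,x=np.nonzero(k);return np.c_[x,y].astype(float)
def rect(k,z):
    P=onplane('top',pts(k),z)[:,:2];r=cv2.minAreaRect((P*1000).astype(np.float32));return r,P
y=m((22,120,120),(35,255,255),(300,160,400,260));r,_=rect(y,.075);print('yellow',r)
g=m((45,100,60),(80,255,255),(300,160,400,260));P=onplane('top',pts(g),.075);print('green',P.mean(0))
k=m((0,0,0),(179,80,50),(322,205,342,235));P=onplane('top',pts(k),.075);print('black',P.mean(0),len(P))
h=m((0,150,110),(8,255,255),(310,160,390,240));h2=m((172,150,110),(179,255,255),(310,160,390,240));h|=h2
P=onplane('top',pts(h),.117)[:,:2];print('handle',cv2.minEnclosingCircle((P*1000).astype(np.float32)),cv2.boundingRect(h))
o=m((8,150,120),(20,255,255),(245,230,276,260));P=onplane('top',pts(o),.12);print('cap',cv2.minEnclosingCircle((P[:,:2]*1000).astype(np.float32)))
o=m((8,150,120),(20,255,255),(258,182,290,212));P=onplane('top',pts(o),.12);print('purple',cv2.minEnclosingCircle((P[:,:2]*1000).astype(np.float32)))
w=m((0,0,110),(179,60,255),(60,180,220,310));c=max(cv2.findContours(w,0,1)[0],key=cv2.contourArea)
P=onplane('top',c.reshape(-1,2),.07)[:,:2];print('casing',cv2.minAreaRect((P*1000).astype(np.float32)))
b=m((100,120,60),(130,255,255),(80,225,115,265));P=onplane('top',pts(b),.093);print('pad',P.min(0),P.max(0))
big=np.hstack([cv2.resize(bgr[190:305,65:215],None,fx=3.2,fy=3.2,interpolation=cv2.INTER_CUBIC),cv2.resize(bgr[155:270,290:400],None,fx=2.8,fy=3.2,interpolation=cv2.INTER_CUBIC)])
cv2.imwrite('pics/crop1.png',big)
E
```

```text
yellow ((558.3696899414062, -224.1811065673828), (113.81016540527344, 114.4614486694336), 21.843463897705078)
green [ 0.60301714 -0.20190882  0.075     ]
black [ 0.5167535  -0.15719049  0.075     ] 34
handle ((589.2551879882812, -211.4453887939453), 56.8238525390625) (335, 172, 31, 51)
cap ((484.0487365722656, -16.300302505493164), 23.542387008666992)
purple ((589.021484375, -43.73942947387695), 16.21908187866211)
casing ((480.69537353515625, 263.5200500488281), (287.9209289550781, 198.9006805419922), 85.4933853149414)
pad [0.45971434 0.31763462 0.093     ] [0.51538575 0.36759603 0.093     ]
```

View pics/crop1.png

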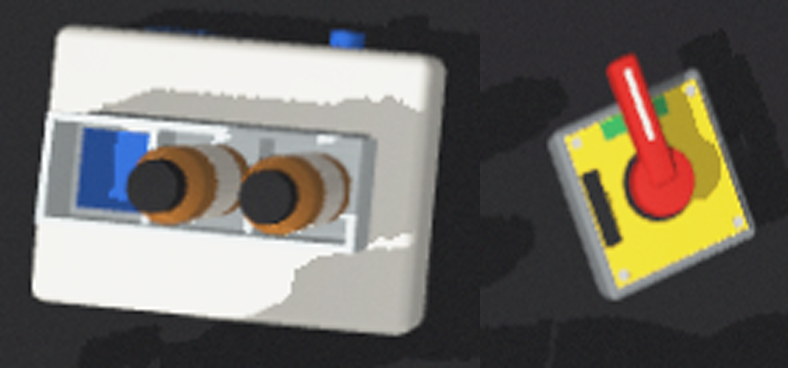

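The crop shows the yellow isolator with its handle on the green mark and the black mark counter-clockwise of it. The pad is in the +y cell, at about (98,243) in the full picture. Next I refine the bottle and pad positions.

```bash
cat >> h.py <<'E'
def to(p,ang=None):
    s=readout.sense();R=cv2.Rodrigues(np.array(s['ee_rot']))[0];t=np.array(s['tool_pos'])
    x=np.degrees(np.arctan2(R[1,0],R[0,0]))
    print('t',s['time_s'],'pos',t.round(4),'xang',x.round(2),'tilt',R[:,2].round(4),'F',np.round(s['force'],1),'w',round(s['gripper_width'],3),'g',round(s['grip_force'],1))
    print('J',np.round(s['joints'],2))
    if ang is not None:
        rz=-((ang-x+180)%360-180);print('turn rz',rz.round(2))
        R2=R@cv2.Rodrigues(np.array([0,0,np.radians(rz)]))[0]
        print('shift after turn',(R2.T@(np.array(p)-t)).round(4))
    print('shift now',(R.T@(np.array(p)-t)).round(4))
E
python3 - <<'E'
from h import *
for n,roi in(('top',(245,230,276,262)),('side',(228,208,256,228))):
    bgr=cv2.imread(f'pics/{n}0.png');hsv=cv2.cvtColor(bgr,cv2.COLOR_BGR2HSV);a,b,c,d=roi
    for sat in(180,215,235):
        k=cv2.inRange(hsv,(8,sat,170),(22,255,255));z=np.zeros_like(k);z[b:d,a:c]=k[b:d,a:c]
        c_=max(cv2.findContours(z,0,1)[0],key=cv2.contourArea);c_=c_.reshape(-1,2)
        P=onplane(n,c_,.12)[:,:2];(u,r)=cv2.minEnclosingCircle((P*1000).astype(np.float32));print(n,sat,u,r,cv2.boundingRect(c_))
for q in[(260,245)]: print(cv2.cvtColor(cv2.imread('pics/top0.png'),cv2.COLOR_BGR2HSV)[238:256,260].tolist())
print('rim',onplane('top',[(80.6,225),(78.4,257.5),(182.8,232.2),(178.4,268.1)],.13))
b,l=np.array([.487,.338]),np.radians(-4.5)
R=np.array([[np.cos(l),-np.sin(l)],[np.sin(l),np.cos(l)]])
Q=[np.r_[b+R@np.array(q),.093] for q in[(.028,.028),(-.028,.028),(-.028,-.028),(.028,-.028)]]
print('predicted pad px',proj('top',Q).round(1).tolist())
to([.618,-.2,.45],21.8)
E
```

```text
top 180 (482.6710510253906, -13.877074241638184) 19.188358306884766 (250, 238, 18, 18)Traceback (most recent call last):
  File "<stdin>", line 6, in <module>
ValueError: max() iterable argument is empty
```

arm_command(
  steps=[
    [[0,0,-0.01],[0,0,10.5]],
    [[0,0,-0.01],[0,0,10.5]],
    [[0,0,-0.01],[0,0,10.5]],
    [[0,0,-0.01],[0,0,10.5]],
    [[0,0,-0.01],[0,0,10.5]],
  ],
  grip=0.05,
)

```text
time_s: 0.72
tool_pos: [0.2251, 0.5828, 0.4546]
ee_rot: [1.89, 2.509, -0.002]
force: [0.5, 0.3, -0.2]
gripper_width: 0.589
grip_force: 0.0
```

```bash
python3 - <<'E'
from h import *
for n,roi in(('top',(245,230,276,262)),('side',(228,208,256,228))):
    bgr=cv2.imread(f'pics/{n}0.png');hsv=cv2.cvtColor(bgr,cv2.COLOR_BGR2HSV);a,b,c,d=roi
    for sat in(160,190,):
      for v in (150,190):
        k=cv2.inRange(hsv,(8,sat,v),(22,255,255));z=np.zeros_like(k);z[b:d,a:c]=k[b:d,a:c]
        cs=cv2.findContours(z,0,1)[0]
        if not cs: continue
        c_=max(cs,key=cv2.contourArea).reshape(-1,2)
        P=onplane(n,c_,.12)[:,:2];(u,r)=cv2.minEnclosingCircle((P*1000).astype(np.float32));print(n,sat,v,np.round(u,1),round(r,1),cv2.boundingRect(c_))
for p in[(.484,-.014)]: print('cap px',proj('top',[[*p,.12],[*p,.102]]),proj('side',[[*p,.12],[*p,.102],[*p,0]]))
print('rim',onplane('top',[(80.6,225),(78.4,257.5),(182.8,232.2),(178.4,268.1)],.13).round(4))
b,l=np.array([.487,.338]),np.radians(-4.5)
R=np.array([[np.cos(l),-np.sin(l)],[np.sin(l),np.cos(l)]])
Q=[np.r_[b+R@np.array(q),.093] for q in[(.028,.028),(-.028,.028),(-.028,-.028),(.028,-.028)]]
print('predicted pad px',proj('top',Q).round(1).tolist())
to([.6185,-.200,.45],21.8)
E
```

```text
top 160 150 [483.7 -15. ] 22.4 (250, 236, 19, 21)
top 160 190 [481.9 -14. ] 18.9 (250, 238, 18, 18)
top 190 150 [483.7 -15.4] 17.7 (251, 238, 17, 16)
top 190 190 [483.1 -15. ] 17.4 (251, 238, 17, 16)
side 160 150 [474. -18.] 26.8 (233, 213, 14, 15)
side 160 190 [480.6 -14.2] 19.0 (234, 214, 13, 9)
side 190 150 [481.  -19.6] 20.9 (234, 214, 13, 12)
side 190 190 [481.7 -14.8] 18.1 (234, 214, 13, 9)
cap px [[258.47138275 245.50845197]
 [258.87119483 245.20791227]] [[240.14655942 217.42677459]
 [240.48237416 221.78818657]
 [242.24588625 244.70819421]]
rim [[0.526  0.3713 0.13  ]
 [0.456  0.3744 0.13  ]
 [0.5119 0.1467 0.13  ]
 [0.436  0.1551 0.13  ]]
predicted pad px [[91.2, 229.2], [88.7, 254.1], [112.8, 256.4], [115.3, 231.3]]
t 0.725 pos [0.2251 0.5828 0.4546] xang 106.03 tilt [-5.e-04 -1.e-03 -1.e+00] F [ 0.5  0.3 -0.2] w 0.589 g 0.0
J [-1.32  0.63  0.07  1.51 -0.05  1.   -0.95]
turn rz 84.23
shift after turn [0.0745 0.8729 0.0052]
shift now [-0.861   0.1618  0.0052]
```

arm_command(
  steps=[
    [[0,0,0],[0,0,10.5]],
    [[0,0,0],[0,0,10.5]],
    [[0,0,0],[0,0,10.5]],
    [[0,0,0],[0,0,10.5]],
    [[0,0,0],[0,0,10.5]],
    [[0,0,0],[0,0,10.5]],
    [[0,0,0],[0,0,10.5]],
    [[0,0,0],[0,0,10.5]],
  ],
)

```text
time_s: 1.72
tool_pos: [0.225, 0.5829, 0.4542]
ee_rot: [3.083, 0.6, -0.001]
force: [-0.1, -0.0, -0.2]
gripper_width: 0.585
grip_force: 0.0
```

arm_command(
  steps=[
    [[0.005,0.055,0],[0,0,0]],
    [[0.005,0.055,0],[0,0,0]],
    [[0.005,0.055,0],[0,0,0]],
    [[0.005,0.055,0],[0,0,0]],
    [[0.005,0.055,0],[0,0,0]],
    [[0.005,0.055,0],[0,0,0]],
    [[0.005,0.055,0],[0,0,0]],
    [[0.005,0.055,0],[0,0,0]],
  ],
)

```text
time_s: 2.72
tool_pos: [0.4302, 0.1898, 0.4546]
ee_rot: [-3.082, -0.61, 0.0]
force: [0.2, 0.3, 0.5]
gripper_width: 0.587
grip_force: 0.0
```

arm_command(
  steps=[
    [[0.005,0.055,0],[0,0,0]],
    [[0.005,0.055,0],[0,0,0]],
    [[0.005,0.055,0],[0,0,0]],
    [[0.005,0.055,0],[0,0,0]],
    [[0.005,0.055,0],[0,0,0]],
    [[0.005,0.055,0],[0,0,0]],
    [[0,0.04,0],[0,0,0]],
    [[0,0,0],[0,0,0]],
  ],
)

```text
time_s: 3.72
tool_pos: [0.5982, -0.1435, 0.4542]
ee_rot: [3.081, 0.6, -0.001]
force: [-0.6, 0.8, 0.7]
gripper_width: 0.585
grip_force: 0.0
```

```bash
python3 - <<'E'
from h import *
to([.6185,-.200,.262],21.8)
E
```

```text
t 3.725 pos [ 0.5982 -0.1435  0.4542] xang 22.03 tilt [-3.0e-04 -2.8e-03 -1.0e+00] F [-0.6  0.8  0.7] w 0.585 g 0.0
J [-0.07  0.65  0.43  1.55 -0.3   1.   -0.75]
turn rz 0.23
shift after turn [-0.0019  0.0596  0.1924]
shift now [-0.0022  0.0596  0.1924]
```

arm_command(
  steps=[
    [[0,0.03,0],[0,0,0]],
    [[-0.002,0.03,0],[0,0,0]],
    [[0,0,0.05],[0,0,0]],
    [[0,0,0.05],[0,0,0]],
    [[0,0,0.02],[0,0,0]],
    [[0,0,0],[0,0,0]],
    [[0,0,0],[0,0,0]],
  ],
)

```text
time_s: 4.6
tool_pos: [0.6197, -0.1952, 0.3358]
ee_rot: [3.081, 0.61, 0.003]
force: [0.1, -0.6, -0.4]
gripper_width: 0.585
grip_force: 0.0
```

```bash
python3 - <<'E'
from h import *
to([.6185,-.200,.262],21.8)
a=snap('side');b=snap('top')
im=np.hstack([cv2.resize(a[190:340,230:380],None,fx=2.6,fy=2.6),cv2.resize(b[130:280,280:430],None,fx=2.6,fy=2.6)])
cv2.imwrite('pics/c2.png',im[:,:,::-1])
E
```

```text
t 4.6 pos [ 0.6197 -0.1952  0.3358] xang 22.41 tilt [ 1.7e-03 -2.0e-04 -1.0e+00] F [ 0.1 -0.6 -0.4] w 0.585 g 0.0
J [ 0.05  0.83  0.35  1.57 -0.36  0.81 -0.63]
turn rz 0.61
shift after turn [-0.003   0.0039  0.0738]
shift now [-0.0031  0.0039  0.0738]
```

View pics/c2.png

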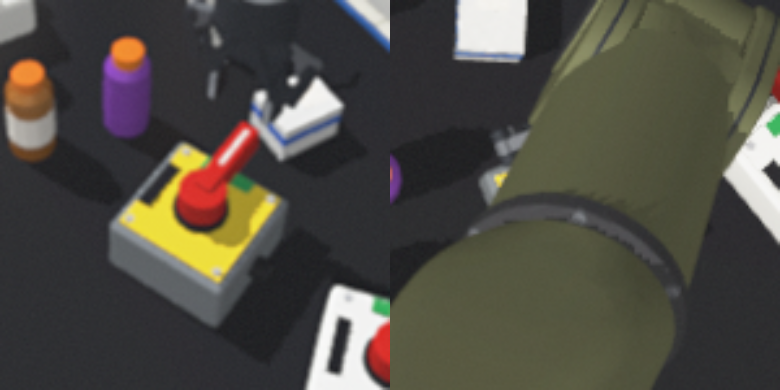

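The side view shows the fingers above the bar near (240,125) in the crop, one on each side of it. Next I lower and sweep.

arm_command(
  steps=[
    [[-0.003,0.004,0.024],[0,0,0.5]],
    [[0,0,0.03],[0,0,0]],
    [[0,0,0.018],[0,0,0]],
    [[0,0,0],[0,0,0]],
  ],
)

```text
time_s: 5.2
tool_pos: [0.6178, -0.2002, 0.262]
ee_rot: [-3.083, -0.596, 0.002]
force: [0.1, 0.3, 0.4]
gripper_width: 0.581
grip_force: 0.0
```

```bash
python3 - <<'E'
from h import *
to([.6185,-.200,.262],21.8)
E
```

```text
t 5.2 pos [ 0.6178 -0.2002  0.262 ] xang 21.88 tilt [-1.6e-03  8.0e-04 -1.0e+00] F [0.1 0.3 0.4] w 0.581 g 0.0
J [ 0.08  0.93  0.31  1.61 -0.4   0.67 -0.6 ]
turn rz 0.08
shift after turn [0.0007 0.0001 0.    ]
shift now [0.0007 0.0001 0.    ]
```

arm_command(
  steps=[
    [[-0.001,-0.0113,0],[0,0,-10]],
    [[-0.001,-0.0113,0],[0,0,-10]],
    [[-0.001,-0.0113,0],[0,0,-10]],
    [[0,0,0],[0,0,0]],
  ],
)

```text
time_s: 5.7
tool_pos: [0.599, -0.1746, 0.2646]
ee_rot: [2.823, 1.37, 0.006]
force: [3.0, -2.3, 1.0]
gripper_width: 0.584
grip_force: 1.7
```

```bash
python3 - <<'E'
from h import *
a=np.radians(51.8);to([.558+.065*np.cos(a),-.224+.065*np.sin(a),.262],51.8)
E
```

```text
t 5.7 pos [ 0.599  -0.1746  0.2646] xang 51.76 tilt [ 0.0053 -0.002  -1.    ] F [ 3.  -2.3  1. ] w 0.584 g 1.7
J [ 0.12  0.88  0.17  1.69 -0.23  0.59 -0.25]
turn rz -0.04
shift after turn [ 0.0008 -0.0017  0.0025]
shift now [ 0.0008 -0.0017  0.0025]
```

arm_command(
  steps=[
    [[-0.001,-0.0113,0],[0,0,-10]],
    [[-0.001,-0.0113,0],[0,0,-10]],
    [[-0.001,-0.0113,0],[0,0,-10]],
    [[-0.001,-0.0113,0],[0,0,-10]],
    [[-0.001,-0.0113,0],[0,0,-10]],
    [[-0.001,-0.0113,0],[0,0,-10]],
    [[0,0,0],[0,0,0]],
    [[0,0,0],[0,0,0]],
  ],
)

```text
time_s: 6.7
tool_pos: [0.5341, -0.1644, 0.2631]
ee_rot: [1.764, 2.598, 0.001]
force: [0.3, 1.0, 0.5]
gripper_width: 0.588
grip_force: 0.0
```

```bash
python3 - <<'E'
from h import *
a=np.radians(111.8);to([.558+.065*np.cos(a),-.224+.065*np.sin(a),.262],111.8)
a=snap('side');cv2.imwrite('pics/c3.png',cv2.resize(a[190:340,200:400],None,fx=3,fy=3)[:,:,::-1])
E
```

```text
t 6.7 pos [ 0.5341 -0.1644  0.2631] xang 111.64 tilt [ 1.1e-03 -2.0e-04 -1.0e+00] F [0.3 1.  0.5] w 0.588 g 0.0
J [ 0.27  0.81 -0.1   1.88  0.16  0.45  0.44]
turn rz -0.16
shift after turn [0.0007 0.0001 0.0011]
shift now [0.0007 0.0001 0.0011]
```

View pics/c3.png

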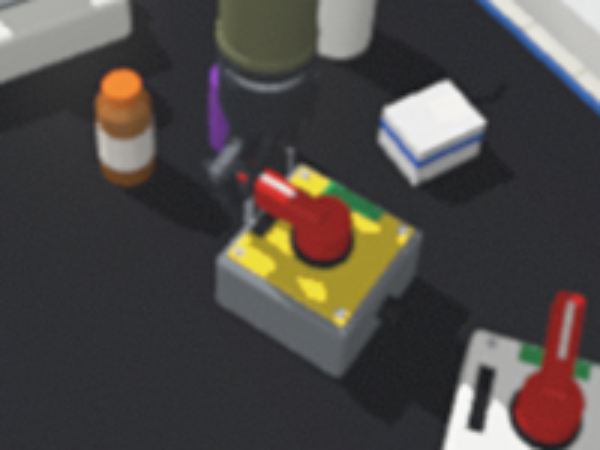

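The handle is off: the bar lies over the black mark, between the fingers, with no contact force. Now I lift and go to the bottle.

arm_command(
  steps=[
    [[0,0,-0.04],[0,0,0]],
    [[0,0,-0.05],[0,0,0]],
    [[0,0,-0.04],[0,0,0]],
    [[0,0,0],[0,0,8.8]],
    [[0,0,0],[0,0,8.8]],
    [[0,0,0],[0,0,8.5]],
    [[0,0,0],[0,0,0]],
  ],
  grip=0.085,
)

```text
time_s: 7.62
tool_pos: [0.5338, -0.1638, 0.3928]
ee_rot: [2.301, 2.139, 0.0]
force: [-1.0, -0.9, -0.0]
gripper_width: 0.997
grip_force: 0.0
```

```bash
python3 - <<'E'
from h import *
to([.483,-.0148,.232],85.5)
E
```

```text
t 7.625 pos [ 0.5338 -0.1638  0.3928] xang 85.81 tilt [ 3.e-04 -2.e-04 -1.e+00] F [-1.  -0.9 -0. ] w 0.997 g 0.0
J [ 0.22  0.61 -0.01  1.79  0.01  0.74  0.14]
turn rz 0.31
shift after turn [ 0.1446 -0.0624  0.1608]
shift now [ 0.145  -0.0616  0.1608]
```

arm_command(
  steps=[
    [[0.048,-0.0205,0],[0,0,0]],
    [[0.048,-0.0205,0],[0,0,0]],
    [[0.0485,-0.0205,0],[0,0,0]],
    [[0,0,0.04],[0,0,0]],
    [[0,0,0],[0,0,0]],
  ],
)

```text
time_s: 8.25
tool_pos: [0.4819, -0.0151, 0.3512]
ee_rot: [-2.296, -2.139, 0.006]
force: [-0.3, -0.4, 0.2]
gripper_width: 0.993
grip_force: 0.0
```

```bash
python3 - <<'E'
from h import *
to([.483,-.0148,.232],85.5)
a=snap('side')
cv2.imwrite('pics/c4.png',cv2.resize(a[140:290,170:370],None,fx=3,fy=3)[:,:,::-1])
E
```

```text
t 8.25 pos [ 0.4819 -0.0151  0.3512] xang 85.94 tilt [-0.005  0.    -1.   ] F [-0.3 -0.4  0.2] w 0.993 g 0.0
J [-0.07  0.59  0.01  2.05 -0.01  0.51 -0.13]
turn rz 0.44
shift after turn [0.0004 0.0016 0.1192]
shift now [0.0004 0.0016 0.1192]
```

View pics/c4.png

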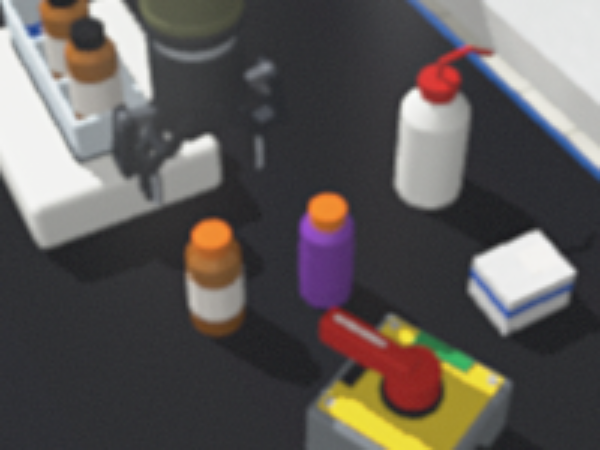

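The handle stays off, and the fingers straddle the amber bottle (cap at (212,235) in the crop). Descending.

arm_command(
  steps=[
    [[0,0.001,0.04],[0,0,0.4]],
    [[0,0,0.04],[0,0,0]],
    [[0,0,0.025],[0,0,0]],
    [[0,0,0.014],[0,0,0]],
    [[0,0,0],[0,0,0]],
  ],
)

```text
time_s: 8.93
tool_pos: [0.4841, -0.0164, 0.2338]
ee_rot: [2.31, 2.129, 0.0]
force: [1.4, 0.2, -0.0]
gripper_width: 0.998
grip_force: 0.0
```

```bash
python3 - <<'E'
from h import *
to([.483,-.0148,.232],85.5)
E
```

```text
t 8.925 pos [ 0.4841 -0.0164  0.2338] xang 85.32 tilt [ 2.e-04 -1.e-04 -1.e+00] F [ 1.4  0.2 -0. ] w 0.998 g 0.0
J [-0.06  0.82  0.    2.12 -0.01  0.21 -0.14]
turn rz -0.18
shift after turn [ 0.0015 -0.0013  0.0018]
shift now [ 0.0015 -0.0013  0.0018]
```

Close at a moderate grip force.

arm_command(
  steps=[
    [[0.001,0,0],[0,0,0]],
    [[0,0,0],[0,0,0]],
    [[0,0,0],[0,0,0]],
    [[0,0,0],[0,0,0]],
    [[0,0,0],[0,0,0]],
    [[0,0,0],[0,0,0]],
    [[0,0,0],[0,0,0]],
    [[0,0,0],[0,0,0]],
  ],
  grip=0.04,
  newtons=30,
)

```text
time_s: 9.93
tool_pos: [0.484, -0.0148, 0.2348]
ee_rot: [2.308, 2.129, 0.002]
force: [-1.1, -0.5, 5.6]
gripper_width: 0.579
grip_force: 30.1
```

arm_command(
  steps=[
    [[0,0,-0.01],[0,0,0]],
    [[0,0,-0.02],[0,0,0]],
    [[0,0,0],[0,0,0]],
  ],
)

```text
time_s: 10.3
tool_pos: [0.4842, -0.0149, 0.2651]
ee_rot: [2.308, 2.128, 0.004]
force: [0.5, -0.4, -3.2]
gripper_width: 0.572
grip_force: 31.8
```

```bash
python3 - <<'E'
from h import *
to([.4875,.337,.475],85.5)
a=snap('side')
cv2.imwrite('pics/c5.png',cv2.resize(a[140:290,170:370],None,fx=3,fy=3)[:,:,::-1])
E
```

```text
t 10.3 pos [ 0.4842 -0.0149  0.2651] xang 85.37 tilt [ 3.e-03  1.e-04 -1.e+00] F [ 0.5 -0.4 -3.2] w 0.572 g 31.8
J [-0.07  0.76  0.    2.11 -0.01  0.28 -0.14]
turn rz -0.13
shift after turn [ 0.3511 -0.0237 -0.2099]
shift now [ 0.3511 -0.0245 -0.2099]
```

View pics/c5.png

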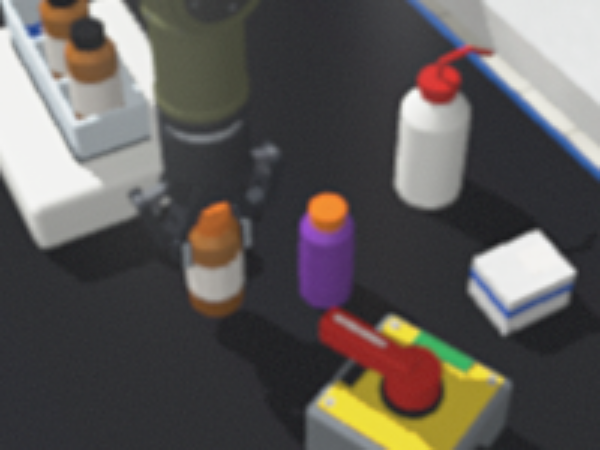

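The bottle is held upright and off the bench ((215,265) in the crop). Lift it high, then carry it to the shaker.

arm_command(
  steps=[
    [[0,0,-0.03],[0,0,0]],
    [[0,0,-0.04],[0,0,0]],
    [[0,0,-0.04],[0,0,0]],
    [[0,0,-0.04],[0,0,0]],
    [[0,0,-0.04],[0,0,0]],
    [[0,0,-0.02],[0,0,0]],
    [[0.02,-0.001,0],[0,0,0]],
    [[0.03,-0.002,0],[0,0,0]],
  ],
  newtons=40,
)

```text
time_s: 11.35
tool_pos: [0.4845, 0.0348, 0.4732]
ee_rot: [-2.312, -2.127, 0.002]
force: [0.1, 1.1, -1.7]
gripper_width: 0.57
grip_force: 42.4
```

arm_command(
  steps=[
    [[0.045,-0.003,0],[0,0,0]],
    [[0.05,-0.004,0],[0,0,0]],
    [[0.05,-0.004,0],[0,0,0]],
    [[0.05,-0.004,0],[0,0,0]],
    [[0.05,-0.003,0],[0,0,0]],
    [[0.036,-0.003,0],[0,0,0]],
    [[0.02,0,0],[0,0,0]],
    [[0,0,0],[0,0,0]],
  ],
)

```text
time_s: 12.35
tool_pos: [0.4874, 0.3385, 0.4723]
ee_rot: [-2.305, -2.133, 0.003]
force: [-0.5, -0.7, -1.6]
gripper_width: 0.574
grip_force: 42.4
```

```bash
python3 - <<'E'
from h import *
to([.4875,.337,.328],85.5)
a=snap('side');b=snap('top')
cv2.imwrite('pics/c6.png',np.hstack([cv2.resize(a[60:220,110:270],None,fx=2.45,fy=2.45),cv2.resize(b[160:320,40:200],None,fx=2.45,fy=2.45)])[:,:,::-1])
E
```

```text
t 12.35 pos [0.4874 0.3385 0.4723] xang 85.56 tilt [-2.2e-03 -4.0e-04 -1.0e+00] F [-0.5 -0.7 -1.6] w 0.574 g 42.4
J [-0.69  0.57  0.01  1.58 -0.01  0.99 -0.75]
turn rz 0.06
shift after turn [-0.0014  0.0006  0.1443]
shift now [-0.0014  0.0006  0.1443]
```

View pics/c6.png

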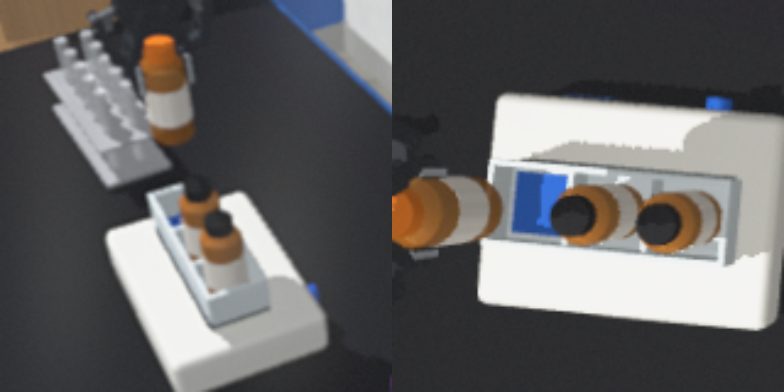

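The bottle hangs upright above and clear of the carrier, at the pad's end. Lower it.

arm_command(
  steps=[
    [[-0.001,0,0.03],[0,0,0]],
    [[0,0,0.03],[0,0,0]],
    [[0,0,0.025],[0,0,0]],
    [[0,0,0.015],[0,0,0]],
    [[0,0,0],[0,0,0]],
  ],
)

```text
time_s: 13.08
tool_pos: [0.4881, 0.3349, 0.373]
ee_rot: [2.311, 2.128, -0.004]
force: [0.3, -0.2, -2.0]
gripper_width: 0.574
grip_force: 42.4
```

```bash
python3 - <<'E'
from h import *
to([.4875,.337,.328],85.5)
E
```

```text
t 13.075 pos [0.4881 0.3349 0.373 ] xang 85.3 tilt [-0.0016 -0.0017 -1.    ] F [ 0.3 -0.2 -2. ] w 0.574 g 42.4
J [-0.68  0.68  0.01  1.71 -0.01  0.76 -0.76]
turn rz -0.2
shift after turn [ 0.0022 -0.0007  0.045 ]
shift now [ 0.0022 -0.0007  0.045 ]
```

arm_command(
  steps=[
    [[0.001,0,0.015],[0,0,0]],
    [[0,0,0.015],[0,0,0]],
    [[0,0,0.01],[0,0,0]],
    [[0,0,0.003],[0,0,0]],
    [[0,0,0],[0,0,0]],
    [[0,0,0],[0,0,0]],
  ],
)

```text
time_s: 13.82
tool_pos: [0.4884, 0.3371, 0.3311]
ee_rot: [2.309, 2.13, 0.002]
force: [0.1, 0.4, -1.8]
gripper_width: 0.572
grip_force: 42.4
```

```bash
python3 - <<'E'
from h import *
to([.4875,.337,.328],85.5)
E
```

```text
t 13.825 pos [0.4884 0.3371 0.3311] xang 85.37 tilt [ 8.e-04  7.e-04 -1.e+00] F [ 0.1  0.4 -1.8] w 0.572 g 42.4
J [-0.68  0.74  0.    1.74 -0.    0.66 -0.76]
turn rz -0.13
shift after turn [-0.0001 -0.0009  0.0031]
shift now [-0.0001 -0.0009  0.0031]
```

arm_command(
  steps=[
    [[0,0,0.0015],[0,0,0]],
    [[0,0,0.001],[0,0,0]],
    [[0,0,0.001],[0,0,0]],
    [[0,0,0],[0,0,0]],
    [[0,0,0],[0,0,0]],
  ],
)

```text
time_s: 14.45
tool_pos: [0.4882, 0.337, 0.328]
ee_rot: [-2.309, -2.13, -0.001]
force: [-1.4, -1.2, 5.3]
gripper_width: 0.578
grip_force: 43.0
```

On the pad (the force reversed to +5 N). Release and retreat.

arm_command(
  steps=[
    [[0,0,0],[0,0,0]],
    [[0,0,0],[0,0,0]],
    [[0,0,0],[0,0,0]],
    [[0,0,0],[0,0,0]],
    [[0,0,0],[0,0,0]],
    [[0,0,-0.01],[0,0,0]],
    [[0,0,-0.02],[0,0,0]],
    [[0,0,-0.03],[0,0,0]],
  ],
  grip=0.085,
)

```text
time_s: 15.45
tool_pos: [0.488, 0.3368, 0.3878]
ee_rot: [-2.309, -2.13, 0.002]
force: [0.1, 0.1, -0.7]
gripper_width: 0.997
grip_force: 0.0
```

arm_command(
  steps=[
    [[0,0,-0.05],[0,0,0]],
    [[0,0,-0.04],[0,0,0]],
    [[0,0,0],[0,0,0]],
  ],
)

```text
time_s: 15.82
tool_pos: [0.4889, 0.3373, 0.4816]
ee_rot: [2.309, 2.129, 0.014]
force: [-0.4, 0.1, -0.9]
gripper_width: 0.988
grip_force: 0.0
```

```bash
python3 - <<'E'
from h import *
to([.534,-.1637,.45],111.8)
a=snap('side');b=snap('top')
cv2.imwrite('pics/c7.png',np.hstack([cv2.resize(a[100:300,120:380],None,fx=1.53,fy=1.96),cv2.resize(b[160:320,40:200],None,fx=2.45,fy=2.45)])[:,:,::-1])
E
```

```text
t 15.825 pos [0.4889 0.3373 0.4816] xang 85.36 tilt [ 0.0069  0.0053 -1.    ] F [-0.4  0.1 -0.9] w 0.988 g 0.0
J [-0.69  0.56  0.01  1.57 -0.01  1.   -0.75]
turn rz -26.44
shift after turn [-0.482  -0.1444  0.0292]
shift now [-0.4958  0.0854  0.0292]
```

View pics/c7.png

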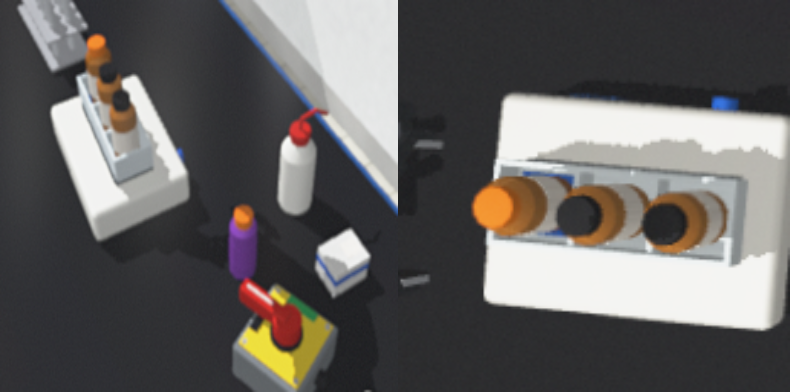

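The bottle stands upright in the end cell, with the orange cap at (493,208) in the crop and its neighbours unmoved. Back to the handle.

arm_command(
  steps=[
    [[-0.05,0.0085,0],[0,0,0]],
    [[-0.05,0.0085,0],[0,0,0]],
    [[-0.05,0.0085,0],[0,0,0]],
    [[-0.05,0.0085,0],[0,0,0]],
    [[-0.05,0.0085,0],[0,0,0]],
    [[-0.05,0.0085,0],[0,0,0]],
    [[-0.05,0.0085,0],[0,0,0]],
    [[-0.05,0.0085,0],[0,0,0]],
  ],
  grip=0.05,
)

```text
time_s: 16.92
tool_pos: [0.5232, -0.0688, 0.4759]
ee_rot: [-2.308, -2.129, 0.003]
force: [0.2, 0.1, 0.1]
gripper_width: 0.587
grip_force: 0.0
```

arm_command(
  steps=[
    [[-0.05,0.0085,0],[0,0,0]],
    [[-0.046,0.0085,0],[0,0,0]],
    [[0,0,0.04],[0,0,-8.8]],
    [[0,0,0.05],[0,0,-8.8]],
    [[0,0,0.04],[0,0,-8.8]],
    [[0,0,0],[0,0,0]],
    [[0,0,0],[0,0,0]],
  ],
)

```text
time_s: 17.8
tool_pos: [0.5332, -0.1644, 0.3479]
ee_rot: [1.765, 2.598, 0.0]
force: [0.5, 0.0, -0.5]
gripper_width: 0.587
grip_force: 0.0
```

```bash
python3 - <<'E'
from h import *
to([.534,-.1637,.262],111.8)
E
```

```text
t 17.8 pos [ 0.5332 -0.1644  0.3479] xang 111.62 tilt [ 7.e-04 -1.e-04 -1.e+00] F [ 0.5  0.  -0.5] w 0.587 g 0.0
J [ 0.28  0.68 -0.1   1.83  0.11  0.64  0.49]
turn rz -0.18
shift after turn [0.0004 0.001  0.0859]
shift now [0.0004 0.001  0.0859]
```

Lower, then check.

arm_command(
  steps=[
    [[0,0.001,0.03],[0,0,0]],
    [[0,0,0.03],[0,0,0]],
    [[0,0,0.025],[0,0,0]],
    [[0,0,0],[0,0,0]],
  ],
)

```text
time_s: 18.3
tool_pos: [0.534, -0.1638, 0.2625]
ee_rot: [-1.763, -2.6, 0.001]
force: [-0.1, -0.5, 1.2]
gripper_width: 0.586
grip_force: 0.0
```

```bash
python3 - <<'E'
from h import *
to([.534,-.1637,.262],111.8)
E
```

```text
t 18.3 pos [ 0.534  -0.1638  0.2625] xang 111.71 tilt [-4.e-04 -3.e-04 -1.e+00] F [-0.1 -0.5  1.2] w 0.586 g 0.0
J [ 0.26  0.81 -0.08  1.88  0.13  0.45  0.47]
turn rz -0.09
shift after turn [0.0001 0.     0.0005]
shift now [0.0001 0.     0.0005]
```

Reverse arc (clockwise): shift +y, turn +10° per row.

arm_command(
  steps=[
    [[-0.001,0.0113,0],[0,0,10]],
    [[-0.001,0.0113,0],[0,0,10]],
    [[-0.001,0.0113,0],[0,0,10]],
    [[-0.001,0.0113,0],[0,0,10]],
    [[-0.001,0.0113,0],[0,0,10]],
    [[-0.001,0.0113,0],[0,0,10]],
    [[-0.001,0.0113,0],[0,0,10]],
    [[-0.001,0.0113,0],[0,0,10]],
  ],
)

```text
time_s: 19.3
tool_pos: [0.6146, -0.1899, 0.265]
ee_rot: [3.024, 0.851, 0.007]
force: [-0.1, -0.9, -0.1]
gripper_width: 0.589
grip_force: 0.0
```

arm_command(
  steps=[
    [[-0.001,0.0113,0],[0,0,10]],
    [[0,0,0],[0,0,0]],
    [[0,0,0],[0,0,0]],
  ],
)

```text
time_s: 19.68
tool_pos: [0.6186, -0.1997, 0.2634]
ee_rot: [-3.083, -0.598, -0.003]
force: [-0.5, -0.1, 0.3]
gripper_width: 0.586
grip_force: 0.0
```

```bash
python3 - <<'E'
from h import *
to([.6185,-.2,.262],21.8)
E
```

```text
t 19.675 pos [ 0.6186 -0.1997  0.2634] xang 21.95 tilt [ 0.0017  0.001  -1.    ] F [-0.5 -0.1  0.3] w 0.586 g 0.0
J [ 0.06  0.93  0.34  1.61 -0.44  0.68 -0.56]
turn rz 0.15
shift after turn [-0.0002  0.0003  0.0014]
shift now [-0.0002  0.0003  0.0014]
```

arm_command(
  steps=[
    [[0,0,-0.03],[0,0,0]],
    [[0,0,-0.05],[0,0,0]],
    [[0,0,-0.05],[0,0,0]],
    [[0,0,-0.05],[0,0,0]],
    [[0,0,0],[0,0,0]],
    [[0,0,0],[0,0,0]],
  ],
)

```text
time_s: 20.42
tool_pos: [0.6179, -0.1997, 0.442]
ee_rot: [-3.083, -0.595, 0.0]
force: [-0.3, 0.5, -0.3]
gripper_width: 0.587
grip_force: 0.0
```

```bash
python3 - <<'E'
from h import *
to([.6185,-.2,.262],21.8)
snap('side','end')
E
```

```text
t 20.425 pos [ 0.6179 -0.1997  0.442 ] xang 21.86 tilt [-6.0e-04  1.5e-03 -1.0e+00] F [-0.3  0.5 -0.3] w 0.587 g 0.0
J [ 0.01  0.72  0.46  1.46 -0.35  1.04 -0.65]
turn rz 0.06
shift after turn [0.0004 0.0008 0.18  ]
shift now [0.0004 0.0008 0.18  ]
```

View pics/end.png

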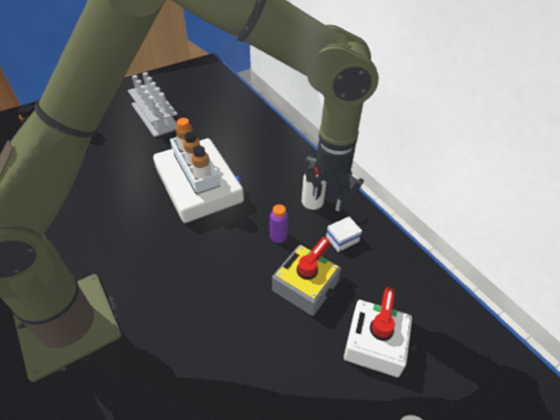

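The picture shows the handle back over the green mark (318,250), the bottle upright in the shaker (184,128), the bystanders in place and the gripper clear.

```bash
python3 -c "
from rig import manip
print(manip.job_done())"
```

```text
the job is handed in; nothing more can be done
None
```

I turned the isolator off, stood the amber bottle upright on the blue pad and let go of it, then turned the isolator back on; the job was handed in at about 20 s with the gripper clear and nothing else seen to move.

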